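# Overhang the stage insert on the microscope bench

## Task

The flat black stage insert lying on the low steel shelf is too thin to be picked up where it lies. Using the fingertips and never lifting it, push it gently along the shelf until its short end sticks out about 40 mm past the end of the shelf, at the end where the open foam-lined carrying case stands, and leave it lying flat with its long edge against the shelf's upturned back lip. Do not disturb the other things on the shelf and the bench.

Things in the scene. Friction and masses are not known exactly. Their poses are not given: they have to be found in the camera images.
- shelf: Fixed steel shelf, 400 mm long (own y), 170 mm deep (own x), flat top 70 mm above the bench. Origin at the centre of its footprint on the bench. Along its back edge (own +x, away from the robot) stands a lip 3 mm thick, 20 mm high, inner face at own x = +82 mm; front edge at own x = -85 mm. Both ends (own y = +200 and -200 mm) and the front have no lip.
- insert: Stage insert: loose black metal plate, 110 mm (own x) by 160 mm (own y), 6 mm thick, with a round 60 mm opening in its middle, about 0.23 kg; clips on top stand up 2 mm. Lies flat on the shelf, askew and clear of the lip, its own y roughly along the shelf. Origin at the centre of its underside, z up. Tips off if more than half of it passes the end.
- case: Open carrying case with its lid off, 210 x 150 mm and 45 mm high, lined with dark foam with a rectangular recess. It stands on the bench beyond the left or the right end of the shelf and marks the end over which the insert must stick out. Origin at the centre of its underside. Stays where it is.
- slide_box: Closed flat white slide box, 205 x 150 mm and 35 mm high, on the bench beyond the other end of the shelf. Origin at the centre of its underside. Stays where it is.
- oil_bottle: Small amber oil bottle, 28 mm diameter, 62 mm high, standing on the shelf in one of its front corners, just clear of the way of an insert that lies against the lip. Origin at the centre of its underside. Stays where it is.
- coverslips: Small clear cover-glass box with a white lid, 30 x 30 mm, 28 mm high, on the shelf in the other front corner. Origin at the centre of its underside. Stays where it is.
- petri: Flat round culture dish, 62 mm diameter, 15 mm high, on the bench in front of the shelf. Origin at the centre of its underside. Stays where it is.
- canister: Clear objective canister with a black cap, 42 mm diameter, 75 mm high, on the bench behind the shelf. Origin at the centre of its underside. Stays where it is.
- stain_jar: Square glass staining jar with a lid, 56 x 56 mm, 102 mm high, on the bench behind the shelf. Origin at the centre of its underside. Stays where it is.
There are look-alikes about, which are no part of the job. Of the things that look like the insert, the largest one is meant.

How it is judged:
At the end, for the whole second after the job is handed in: The insert lies flat and still on the shelf, its short end overhanging the shelf's end on the case's side by 40 mm, give or take 13 mm, its long edge within 6 mm of the back lip (at its middle) and parallel to it within 0.08 rad (((y of case in the frame of shelf above 0 m and y of insert in the frame of shelf between 0.147 and 0.173 m) or (y of case in the frame of shelf below 0 m and y of insert in the frame of shelf between -0.173 and -0.147 m)) and x of insert in the frame of shelf above 0.021 m and angle between the y axis of insert and the y axis of shelf, either way round below 0.08 rad and angle between insert's own z axis and vertical below 0.04 rad and z of insert in the frame of shelf between 0.066 and 0.073 m and linear speed of insert below 0.01 m/s); the robot touches nothing.
It fails at once if the fingers press or squeeze the insert with more than 40 N (contact force between the fingers and insert above 40 N).
It fails at once if the insert is lifted off the shelf (z of insert in the frame of shelf above 0.082 m).
It fails at once if the insert tips up or falls off the shelf (angle between insert's own z axis and vertical above 0.2 rad or z of insert in the frame of shelf below 0.055 m).
It fails at once if a thing standing on the shelf is shoved more than 15 mm or knocked over (distance of any of oil_bottle, coverslips from where it was at the start of the episode above 0.015 m or angle between any of oil_bottle, coverslips's own z axis and vertical above 0.5 rad).
It fails at once if a thing standing on the bench is shoved more than 20 mm or knocked over (distance of any of case, slide_box, petri, canister, stain_jar from where it was at the start of the episode above 0.02 m or angle between any of canister, stain_jar's own z axis and vertical above 0.5 rad).
It also fails if it takes over 56 s, if anything falls off the work surface, if the arm or the gripper's body presses on something with over 40 N, if the wrist force passes 120 N, or if a joint passes its speed limit or range.

## Robot

A 6-joint arm with a two-finger parallel gripper is mounted at the origin on the work surface. World frame = base frame: x ahead of the robot, y to its left, z up, the work surface at z = 0. Lengths are in m, angles in rad, forces in N, time in s.
With the tool pointing down it reaches from about 0.3 to 0.75 m from the base axis. Payload 8.5 kg.
Tool frame: the origin (TCP) lies midway between the tips of the shut fingers; the grasp point (between the pads) lies 19 mm behind it (hold_point_z is the distance from the TCP to the grasp point, in m); z points along the fingers, y is the line along which they close (so a half turn about z gives the same grasp; the last joint's range is limited). The gripper opens to 88 mm and grips with 3 to 60 N. Pads are 18 mm wide; open, the fingers measure 123 mm over their backs; the gripper's body (75 mm by 187 mm) begins 45 mm behind the grasp point.
Start: joints at [-1.375, 0.381, 1.297, -0, 1.464, -0.215], TCP at [0.22, -0.504, 0.239] pointing down, gripper open.
Joint ranges: [-3.11, 3.11], [-0.89, 2.33], [0.22, 2.48], [-1.42, 4.56], [0.17, 2.85], [-2.88, 2.88]. Speed limits (rad/s): [2.39, 2.39, 3.14, 3.14, 3.14, 3.14].

## Interface

Orientations are given as a unit quaternion [w, x, y, z].
In Python, from cell import observe, camera, get_calibration, finish_job, hold_point_z gives the robot as it stands.
- The arm moves only by the tool apply_moves, never from a script. Its argument "moves" is one flat list of numbers, 7 for each row, row after row: the closure, from 0 (fully open) to 1 (shut), then the shift along the tool's x, y, z in m, then the turn, a rotation vector about the tool's x, y, z in degrees. A call has 1 to 5 rows; each row shifts and turns the commanded pose from where the row before left it, along the tool's axes as they then stand; what a row does not reach is not made up. A row lasts 1/8 s, in which the tool goes at most 62.5 mm and 10.7 degrees, less where a joint would pass 70% of its speed; a pose out of reach is approached as far as the arm can. A call is refused whole if a number of a shift passes 0.0625 or a number of a turn 10.7, either way. A call with a gripper value outside its range is refused whole. The fingers move at their own pace and stop on an object; "force" is the grip in N (left out, the last holds). Time passes only in rows, so rows that do not move let the fingers close. It gives the time, the measured TCP pose, the force, the opening and the grip force at its end, in the units of the state.
- observe(): the state, without advancing time (a new reading comes with each control period).
- camera(name): name is "scene" or "top" or "wrist"; returns the picture (400x640x3 uint8, blue, green, red); there is no depth.
- get_calibration(name): a dict with "fx", "fy", "cx", "cy" (pixels), "pose" (4x4, takes a point from camera to world coordinates); the wrist camera has in their place "mount" (4x4, takes a point from camera to tool coordinates, whose origin is the TCP and whose axes are the flange's). Camera axes: x right, y down, z forward; pixel columns grow to the right and rows downward; lengths in m; the calibration is good to about 2 mm. A picture is of the moment at which its call begins: read the wrist's pose just before it. get_calibration takes no time and is no camera call.
- finish_job(): hands the job in; it is judged then, once.
The state is a dict: "t": time; "qpos": joint angles; "joint_vel": joint speeds; "tau": joint torques, N m; "eef_pos": TCP position; "orientation": TCP orientation; "ft_force": force on the tool from outside, world axes, zero at the start; "ft_torque": the same for the moment, N m; "grip_width": opening from 0.0 (shut) to 1.0 (fully open); "grasp_force": force on a finger pad.
Only numpy, scipy, OpenCV 4.12 (cv2) and the standard library are available. Lean on these libraries where they do the work, as an engineer would, in place of code of your own. Each camera call takes 0.05 s, during which the arm holds its last target. There are 200 camera calls.

## Working session

There is one attempt and no reset: what is moved stays moved. The work goes in short steps, Python scripts to look and compute and a tool call to move; the robot and the scene stay as the last step left them, time stands still between calls to the robot, and variables do not carry over. Pictures are saved under pics/ and viewed, at most 10 in all, crops included, and the job is handed in when it is done.

Besides the shell and the picture viewer there is one more tool, called after ">>>" as name(argument=value, ...) on one line, values as JSON. apply_moves: Moves the arm, as the interface text tells. Its arguments: {"type":"object","properties":{"moves":{"type":"array","items":{"type":"number"}},"force":{"type":"number"}},"required":["moves"]}

```bash
mkdir -p pics
python3 - <<'E'
from cell import *
import cv2,numpy as np
for n in("top","scene"):
    cv2.imwrite(f"pics/{n}0.png",camera(n))
    c=get_calibration(n);print(n,c["fx"],c["cx"],c["cy"],np.round(c["pose"],3).tolist())
s=observe();print(s["t"],s["eef_pos"],s["orientation"],hold_point_z)
print(np.round(get_calibration("wrist")["mount"],3).tolist())
E
```

```text
top 385.7814924995442 315.8781780366574 201.46371159394894 [[0.005, -0.972, 0.234, 0.397], [-1.0, -0.005, 0.001, 0.005], [0.001, -0.234, -0.972, 0.973], [0.0, 0.0, 0.0, 1.0]]
scene 410.6461217874951 322.03316038230344 192.53164509428046 [[0.534, 0.687, -0.493, 1.224], [0.846, -0.424, 0.324, -0.392], [0.013, -0.59, -0.807, 1.075], [0.0, 0.0, 0.0, 1.0]]
0.1 [ 0.2195808  -0.50399039  0.2381967 ] [-6.70136741e-04  9.78978783e-01  2.03961009e-01  8.96051081e-06] 0.0187
[[0.0, -0.966, -0.258, 0.066], [1.0, 0.0, -0.001, 0.001], [0.001, -0.258, 0.966, -0.145], [0.0, 0.0, 0.0, 1.0]]
```

View pics/top0.png

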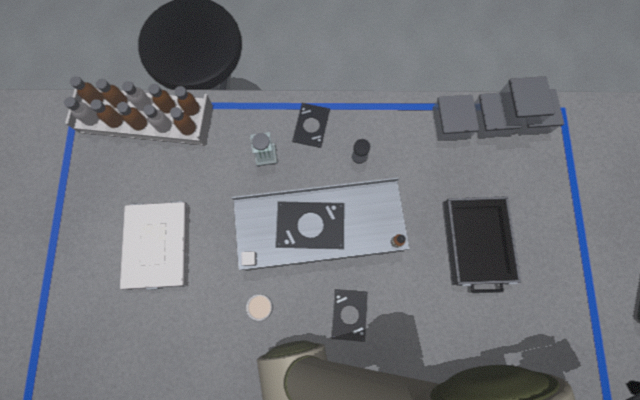

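View pics/scene0.png

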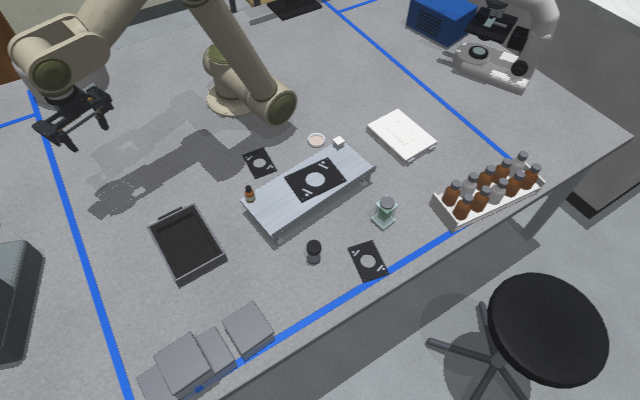

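The case stands right of the shelf at (482,242) in the top view, which is the world -y end. There are three insert-like plates in that view: (311,125) on the bench behind, (350,315) on the bench in front, and (310,225) on the shelf. The shelf plate is the largest and the only one on the shelf, so it is the one meant. The bottle is at (398,241) and the coverslips at (248,258).

```bash
cat > h.py <<'E'
from cell import *
import cv2,numpy as np
def ray(n,uv,z,pose=None):
    c=get_calibration(n);P=np.array(c["pose"] if pose is None else pose)
    uv=np.atleast_2d(uv).astype(float)
    d=np.c_[(uv[:,0]-c["cx"])/c["fx"],(uv[:,1]-c["cy"])/c["fy"],np.ones(len(uv))]@P[:3,:3].T
    return P[:3,3]+d*((z-P[2,3])/d[:,2])[:,None]
def proj(n,p):
    c=get_calibration(n);P=np.array(c["pose"]);q=(np.atleast_2d(p)-P[:3,3])@P[:3,:3]
    return np.c_[c["fx"]*q[:,0]/q[:,2]+c["cx"],c["fy"]*q[:,1]/q[:,2]+c["cy"]]
def insert(im,n="top"):
    """insert rectangle (world xy centre, sides, yaw of long side from y axis) from dark blob"""
    g=im.max(2);m=np.zeros_like(g);m[185:262,236:440]=(g[185:262,236:440]<75)*255
    cs=cv2.findContours(m,cv2.RETR_EXTERNAL,cv2.CHAIN_APPROX_NONE)[0]
    k=max(cs,key=cv2.contourArea)[:,0]
    w=ray(n,k,0.076)[:,:2]
    (c,s,a)=cv2.minAreaRect((w*1000).astype(np.float32))
    return c,s,a,cv2.boundingRect(k)
E
python3 - <<'E'
from h import *
im=cv2.imread("pics/top0.png")
print(insert(im))
hsv=cv2.cvtColor(im,cv2.COLOR_BGR2HSV)
print("shelf px",im[255,320],im[200,260],"bench",im[290,200],"lip",im[186:196,300].tolist())
m=np.zeros(im.shape[:2],np.uint8);b=im.astype(int)
m[170:280,215:430]=(((b[...,0]-b[...,2])>12)[170:280,215:430])*255
m=cv2.morphologyEx(m,cv2.MORPH_CLOSE,np.ones((5,5)))
k=max(cv2.findContours(m,cv2.RETR_EXTERNAL,cv2.CHAIN_APPROX_NONE)[0],key=cv2.contourArea)
h=cv2.approxPolyDP(cv2.convexHull(k),3,True)[:,0]
print(h.tolist());print(np.round(ray("top",h,.07)[:,:2],3).tolist())
o=cv2.resize(im[170:280,220:420],None,fx=4,fy=4,interpolation=cv2.INTER_CUBIC)
cv2.polylines(o,[((h-[220,170])*4).astype(int)],True,(0,0,255),1)
cv2.imwrite("pics/crop0.png",o)
E
```

```text
((592.2348022460938, 20.03887176513672), (138.73992919921875, 35.53804397583008), 87.2048110961914, (281, 203, 59, 16))
shelf px [194 184 178] [178 167 163] bench [138 135 132] lip [[133, 132, 128], [134, 129, 127], [151, 143, 140], [169, 158, 157], [119, 109, 109], [93, 89, 85], [131, 123, 120], [161, 153, 147], [167, 158, 151], [177, 164, 157]]
[[396, 178], [407, 248], [239, 268], [232, 197]]
[[0.674, -0.19], [0.503, -0.208], [0.455, 0.182], [0.624, 0.208]]
```

View pics/crop0.png

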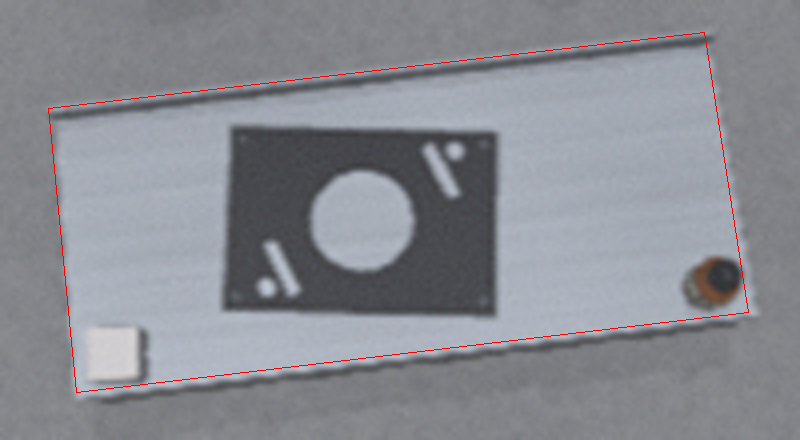

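Run:
```python
from h import *
f=lambda l:np.array(l)/4+[220-.375,170-.375]
I=ray("top",f([[233,126],[497,132],[495,315],[223,310]]),.076)[:,:2]
print("ins",I.round(4).tolist(),np.linalg.norm(I-np.roll(I,1,0),axis=1).round(4),I.mean(0))
d=I[0]-I[1]+I[3]-I[2];print("yaw",np.arctan2(-d[0],d[1]))
F=ray("top",f([[77,391],[750,313]]),.07)[:,:2];L=ray("top",f([[50,106],[708,34]]),.09)[:,:2]
Lb=ray("top",f([[52,120],[712,42]]),.07)[:,:2]
for n,e in(("front",F),("liptop",L),("lipbase",Lb)):
    v=e[0]-e[1];print(n,e.round(4).tolist(),np.linalg.norm(v),"yaw",np.arctan2(-v[0],v[1]))
B=ray("top",f([[712,285]]),.03);print("bottle",B)
print("slope shelf yaw", )
```

```text
ins [[0.6129, 0.0963], [0.61, -0.0615], [0.5008, -0.059], [0.5029, 0.099]] [0.1101 0.1578 0.1093 0.1581] [0.55665512 0.01869084]
yaw -0.01564551565981522
front [[0.4563, 0.1826], [0.5034, -0.2086]] 0.3940924157514166 yaw 0.11978557768689006
liptop [[0.6211, 0.2032], [0.6675, -0.1872]] 0.39318961147973314 yaw 0.11836785895715658
lipbase [[0.6175, 0.206], [0.6686, -0.1938]] 0.4030606826001761 yaw 0.12711543450242874
bottle [[ 0.52521462 -0.19564927  0.03      ]]
slope shelf yaw
```

The enlarged crop shows the shelf plate with corners at about (233,126), (497,132), (495,315) and (223,310). It measures 110x158 mm, which confirms it is the 110x160 insert. In the shelf frame it sits at x≈-4 mm, y≈+21 mm, yaw about -0.136 rad. The target is x≈27 mm, y=-160 mm.

Plan: put the shut fingers in the 60 mm opening, push to the lip, then drag along -y.

>>> apply_moves(moves=[1, 0, 0, 0, 0, 0, 8.3, 1, 0, 0, 0, 0, 0, 8.4, 1, 0.033, -0.04, 0, 0, 0, 0, 1, 0.033, -0.04, 0, 0, 0, 0, 1, 0.033, -0.04, 0, 0, 0, 0], force=10)

```text
t: 0.72
eef_pos: [0.3042, -0.3718, 0.2384]
orientation: [-0.0, 0.998, 0.059, -0.0]
ft_force: [1.2, -0.7, 0.3]
grip_width: 0.456
grasp_force: 0.0
```

>>> apply_moves(moves=[1, 0.033, -0.04, 0, 0, 0, 0, 1, 0.033, -0.04, 0, 0, 0, 0, 1, 0.033, -0.04, 0, 0, 0, 0, 1, 0.033, -0.04, 0, 0, 0, 0, 1, 0.033, -0.04, 0, 0, 0, 0])

```text
t: 1.35
eef_pos: [0.4443, -0.1535, 0.2386]
orientation: [-0.0, 0.998, 0.06, -0.0]
ft_force: [0.9, -1.2, -0.9]
grip_width: 0.005
grasp_force: 0.0
```

>>> apply_moves(moves=[1, 0.033, -0.04, 0, 0, 0, 0, 1, 0.033, -0.04, 0, 0, 0, 0, 1, 0.02, -0.02, 0, 0, 0, 0, 1, 0, 0, 0, 0, 0, 0])

```text
t: 1.85
eef_pos: [0.5175, -0.0443, 0.2382]
orientation: [-0.0, 0.998, 0.061, -0.0]
ft_force: [0.3, -0.3, 0.9]
grip_width: 0.006
grasp_force: 0.0
```

>>> apply_moves(moves=[1, 0.023, -0.029, 0.03, 0, 0, 0, 1, 0.023, -0.029, 0.03, 0, 0, 0, 1, 0, 0, 0.04, 0, 0, 0, 1, 0, 0, 0, 0, 0, 0])

```text
t: 2.35
eef_pos: [0.5543, 0.0169, 0.1366]
orientation: [-0.001, 0.998, 0.059, -0.003]
ft_force: [-0.1, -0.6, 0.7]
grip_width: 0.004
grasp_force: 0.0
```

```bash
cat >> h.py <<'E'
def wpose():
    s=observe();w,x,y,z=s["orientation"]
    from scipy.spatial.transform import Rotation as R
    T=np.eye(4);T[:3,:3]=R.from_quat([x,y,z,w]).as_matrix();T[:3,3]=s["eef_pos"]
    return T@np.array(get_calibration("wrist")["mount"])
E
python3 - <<'E'
from h import *
P=wpose();im=camera("wrist");cv2.imwrite("pics/w1.png",im);np.save("w1.npy",P)
print(observe()["eef_pos"],P.round(3).tolist())
E
```

```text
[0.55536753 0.01658723 0.1387211 ] [[0.118, -0.958, -0.262, 0.621], [-0.993, -0.115, -0.029, 0.024], [-0.002, 0.264, -0.965, 0.281], [0.0, 0.0, 0.0, 1.0]]
```

View pics/w1.png

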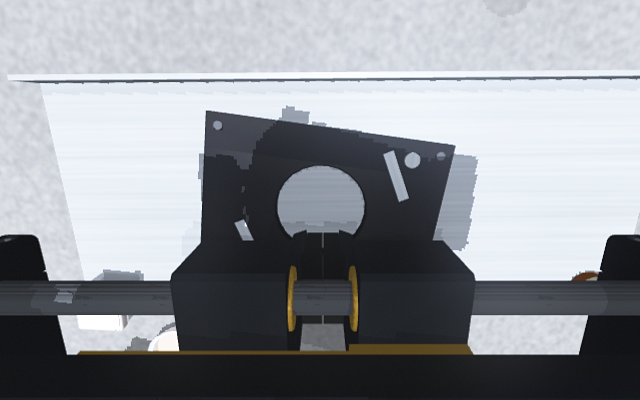

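The wrist view shows the opening with its rim at left (277,205), right (366,205) and top (321,165). The insert's back corners are at (206,111) and (455,146), and the lip runs along row ~78.

Run:
```python
from h import *
P=np.load("w1.npy")
print("hole L,R,T",ray("wrist",[[277,205],[366,205],[321,165]],.076,P).round(4).tolist())
c=ray("wrist",[[206,111],[455,146]],.076,P);print("corners",c.round(4).tolist(),np.linalg.norm(c[0]-c[1]))
l=ray("wrist",[[50,81],[610,77]],.088,P);print("lip",l.round(4).tolist(),np.arctan2(-(l[0]-l[1])[0],(l[0]-l[1])[1]))
print("shelf left end",ray("wrist",[[42,85],[80,270]],.07,P).round(4).tolist())
```

```text
hole L,R,T [[0.5558, 0.0475, 0.076], [0.5629, -0.0118, 0.076], [0.5863, 0.0213, 0.076]]
corners [[0.6114, 0.0963, 0.076], [0.6086, -0.0622, 0.076]] 0.15851870824501585
lip [[0.618, 0.1812, 0.088], [0.6579, -0.1356, 0.088]] 0.12523994367005628
shelf left end [[0.6148, 0.2011, 0.07], [0.487, 0.1878, 0.07]]
```

>>> apply_moves(moves=[1, 0, 0, 0.03, 0, 0, 0, 1, 0, 0, 0.02, 0, 0, 0, 1, 0, 0, 0.008, 0, 0, 0, 1, 0, 0, 0, 0, 0, 0])

```text
t: 2.9
eef_pos: [0.5563, 0.0169, 0.0818]
orientation: [0.0, 0.998, 0.059, 0.001]
ft_force: [-0.2, 0.4, 0.3]
grip_width: 0.006
grasp_force: 0.0
```

>>> apply_moves(moves=[1, 0, 0, 0.004, 0, 0, 0, 1, 0, 0, 0, 0, 0, 0])

```text
t: 3.15
eef_pos: [0.556, 0.0175, 0.0772]
orientation: [0.0, 0.998, 0.06, 0.0]
ft_force: [-0.3, 0.1, -0.7]
grip_width: 0.01
grasp_force: 0.0
```

>>> apply_moves(moves=[1, 0, 0, 0.004, 0, 0, 0, 1, 0, 0, 0, 0, 0, 0])

```text
t: 3.4
eef_pos: [0.5558, 0.0176, 0.0725]
orientation: [-0.0, 0.998, 0.06, -0.0]
ft_force: [-0.0, -0.3, 0.4]
grip_width: 0.006
grasp_force: 0.0
```

>>> apply_moves(moves=[1, 0.004, 0, 0, 0, 0, 0, 1, 0.004, 0, 0, 0, 0, 0, 1, 0.004, 0, 0, 0, 0, 0, 1, 0.003, 0, 0, 0, 0, 0, 1, 0.003, 0, 0, 0, 0, 0])

```text
t: 4.03
eef_pos: [0.5739, 0.0197, 0.0727]
orientation: [-0.0, 0.998, 0.06, -0.0]
ft_force: [-2.2, 0.4, 0.8]
grip_width: 0.005
grasp_force: 0.9
```

>>> apply_moves(moves=[1, 0.003, 0, 0, 0, 0, 0, 1, 0.003, 0, 0, 0, 0, 0, 1, 0.003, 0, 0, 0, 0, 0, 1, 0.003, 0, 0, 0, 0, 0])

```text
t: 4.53
eef_pos: [0.5858, 0.0211, 0.0727]
orientation: [-0.0, 0.998, 0.06, -0.0]
ft_force: [-1.4, -0.7, 0.1]
grip_width: 0.004
grasp_force: 0.8
```

>>> apply_moves(moves=[1, 0.002, 0, 0, 0, 0, 0, 1, 0.002, 0, 0, 0, 0, 0, 1, 0.002, 0, 0, 0, 0, 0, 1, 0.001, 0, 0, 0, 0, 0])

```text
t: 5.03
eef_pos: [0.5924, 0.0218, 0.0726]
orientation: [0.0, 0.998, 0.06, -0.001]
ft_force: [-3.9, -0.7, 0.4]
grip_width: 0.004
grasp_force: 1.9
```

>>> apply_moves(moves=[1, 0.001, 0, 0, 0, 0, 0, 1, 0.001, 0, 0, 0, 0, 0])

```text
t: 5.28
eef_pos: [0.5946, 0.0221, 0.0727]
orientation: [0.0, 0.998, 0.06, -0.0]
ft_force: [-3.5, -0.9, -0.5]
grip_width: 0.008
grasp_force: 1.5
```

>>> apply_moves(moves=[1, 0.001, 0, 0, 0, 0, 0, 1, 0.001, 0, 0, 0, 0, 0])

```text
t: 5.52
eef_pos: [0.5967, 0.0224, 0.0727]
orientation: [0.0, 0.998, 0.06, 0.0]
ft_force: [-3.1, -1.3, -0.8]
grip_width: 0.003
grasp_force: 1.3
```

Force has risen to about 3.5 N, so the corner is on the lip and the insert is rotating. I'll continue carefully.

>>> apply_moves(moves=[1, 0.001, 0, 0, 0, 0, 0, 1, 0.001, 0, 0, 0, 0, 0])

```text
t: 5.78
eef_pos: [0.5987, 0.0227, 0.0728]
orientation: [-0.0, 0.998, 0.06, 0.0]
ft_force: [-2.4, -0.7, -0.7]
grip_width: 0.005
grasp_force: 1.3
```

Run:
```python
from h import *
P=wpose();im=camera("wrist");cv2.imwrite("pics/w2.png",im);np.save("w2.npy",P)
```

```text
(no output)
```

View pics/w2.png

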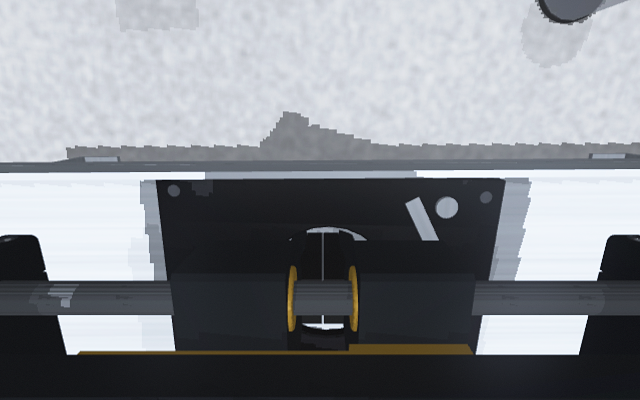

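The insert's back edge now runs level from (156,180) to (505,179), parallel to the lip.

Run:
```python
from h import *
P=np.load("w2.npy");a=.122;u=np.array([np.cos(a),np.sin(a)]);v=np.array([-np.sin(a),np.cos(a)])
t=P[:2,3]
def f(px,z):
    p=ray("wrist",px,z,P)[:,:2];print((p@u).round(4),(p@v).round(4))
f([[156,180],[505,179]],.076);f([[100,171],[600,168]],.07);f([[100,162],[600,159]],.09)
print("front edge exp centre c.u",np.array([.562,-.002])@u,np.array([.562,-.002])@v, np.array(observe()["eef_pos"])[:2]@np.c_[u,v])
```

```text
[0.6333 0.6334] [ 0.0247 -0.1335]
[0.6364 0.6373] [ 0.0536 -0.1807]
[0.6437 0.6444] [ 0.0388 -0.1623]
front edge exp centre c.u 0.5575793858344247 -0.07037917655461642 [ 0.59712023 -0.0503788 ]
```

>>> apply_moves(moves=[1, 0.001, 0, 0, 0, 0, 0, 1, 0.001, 0, 0, 0, 0, 0])

```text
t: 6.08
eef_pos: [0.6006, 0.0229, 0.0727]
orientation: [0.0, 0.998, 0.06, -0.0]
ft_force: [-4.5, -0.9, -0.8]
grip_width: 0.005
grasp_force: 1.8
```

>>> apply_moves(moves=[1, 0.001, 0, 0, 0, 0, 0, 1, 0, 0, 0, 0, 0, 0])

```text
t: 6.32
eef_pos: [0.6008, 0.023, 0.0725]
orientation: [-0.0, 0.998, 0.06, -0.001]
ft_force: [-6.8, -1.6, 0.7]
grip_width: 0.005
grasp_force: 2.9
```

>>> apply_moves(moves=[1, 0.001, 0, 0, 0, 0, 0, 1, 0, 0, 0, 0, 0, 0])

```text
t: 6.58
eef_pos: [0.601, 0.0231, 0.0724]
orientation: [-0.0, 0.998, 0.06, -0.002]
ft_force: [-9.8, -2.4, 1.4]
grip_width: 0.005
grasp_force: 4.5
```

The insert is against the lip at about 10 N. I'll back off 10 mm and then drag along the shelf.

>>> apply_moves(moves=[1, -0.005, 0, 0, 0, 0, 0, 1, -0.006, 0, 0, 0, 0, 0, 1, 0, 0.003, 0, 0, 0, 0, 1, 0, 0.003, 0, 0, 0, 0, 1, 0, 0.003, 0, 0, 0, 0])

```text
t: 7.2
eef_pos: [0.593, 0.0126, 0.0728]
orientation: [0.0, 0.998, 0.06, 0.0]
ft_force: [-0.5, -0.0, -0.3]
grip_width: 0.007
grasp_force: 0.0
```

>>> apply_moves(moves=[1, 0, 0.004, 0, 0, 0, 0, 1, 0, 0.004, 0, 0, 0, 0, 1, 0, 0.004, 0, 0, 0, 0, 1, 0, 0.004, 0, 0, 0, 0, 1, 0, 0.004, 0, 0, 0, 0])

```text
t: 7.82
eef_pos: [0.5951, -0.0071, 0.0727]
orientation: [-0.0, 0.998, 0.06, -0.0]
ft_force: [-0.7, 1.8, 1.1]
grip_width: 0.007
grasp_force: 1.0
```

>>> apply_moves(moves=[1, 0, 0.005, 0, 0, 0, 0, 1, 0, 0.005, 0, 0, 0, 0, 1, 0, 0.005, 0, 0, 0, 0, 1, 0, 0.005, 0, 0, 0, 0, 1, 0, 0.005, 0, 0, 0, 0])

```text
t: 8.45
eef_pos: [0.5981, -0.0321, 0.0727]
orientation: [-0.0, 0.998, 0.06, -0.0]
ft_force: [0.1, 2.2, 0.6]
grip_width: 0.006
grasp_force: 1.0
```

>>> apply_moves(moves=[1, 0, 0.005, 0, 0, 0, 0, 1, 0, 0.005, 0, 0, 0, 0, 1, 0, 0.005, 0, 0, 0, 0, 1, 0, 0.005, 0, 0, 0, 0, 1, 0, 0.005, 0, 0, 0, 0])

```text
t: 9.07
eef_pos: [0.6011, -0.057, 0.0728]
orientation: [0.0, 0.998, 0.06, 0.0]
ft_force: [0.2, 2.6, 0.7]
grip_width: 0.006
grasp_force: 1.0
```

>>> apply_moves(moves=[1, 0, 0.005, 0, 0, 0, 0, 1, 0, 0.005, 0, 0, 0, 0, 1, 0, 0.005, 0, 0, 0, 0, 1, 0, 0.005, 0, 0, 0, 0, 1, 0, 0.005, 0, 0, 0, 0])

```text
t: 9.7
eef_pos: [0.6041, -0.0818, 0.0727]
orientation: [-0.0, 0.998, 0.06, -0.0]
ft_force: [-0.8, 2.1, 0.9]
grip_width: 0.003
grasp_force: 1.0
```

>>> apply_moves(moves=[1, 0, 0.005, 0, 0, 0, 0, 1, 0, 0.005, 0, 0, 0, 0, 1, 0, 0.005, 0, 0, 0, 0, 1, 0, 0.005, 0, 0, 0, 0, 1, 0, 0.005, 0, 0, 0, 0])

```text
t: 10.32
eef_pos: [0.607, -0.1066, 0.0727]
orientation: [-0.0, 0.998, 0.06, -0.0]
ft_force: [0.3, 2.3, 0.2]
grip_width: 0.008
grasp_force: 1.0
```

>>> apply_moves(moves=[1, 0, 0.005, 0, 0, 0, 0, 1, 0, 0.005, 0, 0, 0, 0, 1, 0, 0.005, 0, 0, 0, 0, 1, 0, 0.005, 0, 0, 0, 0])

```text
t: 10.82
eef_pos: [0.6094, -0.1265, 0.0727]
orientation: [-0.0, 0.998, 0.06, -0.0]
ft_force: [-0.5, 3.0, 0.5]
grip_width: 0.004
grasp_force: 1.0
```

Run:
```python
from h import *
P=wpose();im=camera("wrist");cv2.imwrite("pics/w3.png",im);np.save("w3.npy",P)
```

```text
(no output)
```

View pics/w3.png

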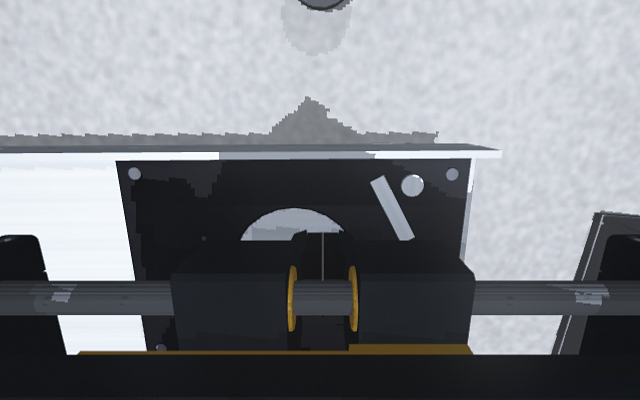

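The insert is flush with the lip: its back corners are at (116,161) and (472,159). Its short end is just level with the shelf end, where a sliver of shelf shows at (474,165) and the lip end is at (502,152).

Run:
```python
from h import *
P=np.load("w3.npy");a=.122;u=np.array([np.cos(a),np.sin(a)]);v=np.array([-np.sin(a),np.cos(a)])
def f(px,z):
    p=ray("wrist",px,z,P)[:,:2];print((p@u).round(4),(p@v).round(4))
f([[116,161],[472,159]],.076);f([[474,162],[465,245]],.07);f([[502,152]],.09)
print(np.array(observe()["eef_pos"])[:2]@np.c_[u,v],observe()["t"])
im=cv2.imread("pics/w3.png");print(im[200,460:490].mean(1).round().tolist());print(im[230,455:480].mean(1).round().tolist())
```

```text
[0.6345 0.635 ] [-0.108  -0.2669]
[0.6328 0.5911] [-0.2708 -0.2713]
[0.6398] [-0.2719]
[ 0.58951883 -0.20032252] 10.875
[51.0, 51.0, 51.0, 52.0, 51.0, 56.0, 115.0, 168.0, 163.0, 162.0, 162.0, 177.0, 213.0, 210.0, 210.0, 209.0, 210.0, 209.0, 210.0, 211.0, 210.0, 209.0, 207.0, 208.0, 207.0, 208.0, 211.0, 211.0, 213.0, 212.0]
[44.0, 44.0, 43.0, 44.0, 45.0, 45.0, 46.0, 88.0, 165.0, 158.0, 158.0, 155.0, 155.0, 210.0, 206.0, 208.0, 210.0, 211.0, 215.0, 216.0, 214.0, 211.0, 210.0, 210.0, 208.0]
```

End at v=-0.267, shelf end at -0.2715, so 44 mm more is needed.

>>> apply_moves(moves=[1, 0, 0.005, 0, 0, 0, 0, 1, 0, 0.005, 0, 0, 0, 0, 1, 0, 0.005, 0, 0, 0, 0, 1, 0, 0.005, 0, 0, 0, 0, 1, 0, 0.005, 0, 0, 0, 0])

```text
t: 11.5
eef_pos: [0.6124, -0.1513, 0.0727]
orientation: [-0.0, 0.998, 0.06, -0.0]
ft_force: [-0.3, 2.0, -0.7]
grip_width: 0.007
grasp_force: 1.0
```

>>> apply_moves(moves=[1, 0, 0.005, 0, 0, 0, 0, 1, 0, 0.005, 0, 0, 0, 0, 1, 0, 0.005, 0, 0, 0, 0, 1, 0, 0.004, 0, 0, 0, 0, 1, 0, 0, 0, 0, 0, 0])

```text
t: 12.12
eef_pos: [0.6147, -0.1703, 0.0728]
orientation: [0.0, 0.998, 0.059, 0.0]
ft_force: [-1.1, 0.5, 0.1]
grip_width: 0.009
grasp_force: 0.4
```

Run:
```python
from h import *
P=wpose();im=camera("wrist");cv2.imwrite("pics/w4.png",im);np.save("w4.npy",P)
```

```text
(no output)
```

View pics/w4.png

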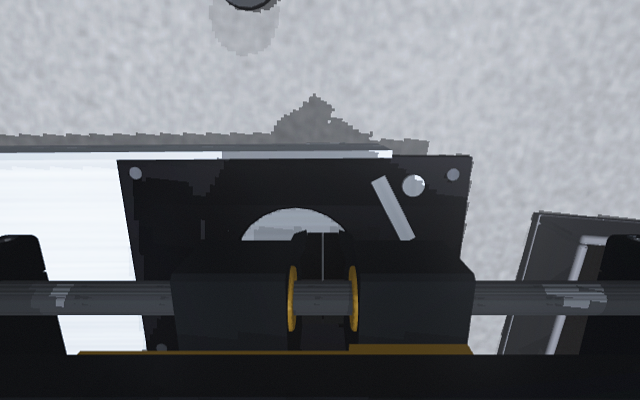

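The short end now protrudes past the lip end: lip end at (392,154), insert corners at (117,160) and (471,156). I'll release the contact, rise clear and check from the top.

>>> apply_moves(moves=[1, -0.003, -0.004, 0, 0, 0, 0, 1, 0, 0, -0.01, 0, 0, 0, 1, 0, 0, -0.05, 0, 0, 0, 1, 0, 0, -0.06, 0, 0, 0])

```text
t: 12.68
eef_pos: [0.6108, -0.1661, 0.1942]
orientation: [-0.0, 0.998, 0.06, -0.001]
ft_force: [1.0, 0.5, 0.2]
grip_width: 0.004
grasp_force: 0.0
```

>>> apply_moves(moves=[1, -0.06, 0, -0.01, 0, 0, 0, 1, -0.06, 0, 0, 0, 0, 0, 1, -0.06, 0, 0, 0, 0, 0, 1, -0.05, 0, 0, 0, 0, 0, 1, 0, 0, 0, 0, 0, 0])

```text
t: 13.3
eef_pos: [0.3808, -0.1936, 0.2038]
orientation: [0.001, 0.998, 0.058, 0.0]
ft_force: [0.8, -0.3, 0.5]
grip_width: 0.006
grasp_force: 0.0
```

Run:
```python
from h import *
P=np.load("w4.npy");a=.122;u=np.array([np.cos(a),np.sin(a)]);v=np.array([-np.sin(a),np.cos(a)])
def f(px,z):
    p=ray("wrist",px,z,P)[:,:2];print((p@u).round(4),(p@v).round(4))
f([[117,160],[471,156]],.076);f([[392,152]],.09);f([[392,158]],.08)
im=camera("top")
o=cv2.resize(im[150:290,220:420],None,fx=4,fy=4,interpolation=cv2.INTER_CUBIC);cv2.imwrite("pics/top5.png",o)
```

```text
[0.6349 0.6363] [-0.1527 -0.3104]
[0.6398] [-0.2722]
[0.636] [-0.2745]
```

View pics/top5.png

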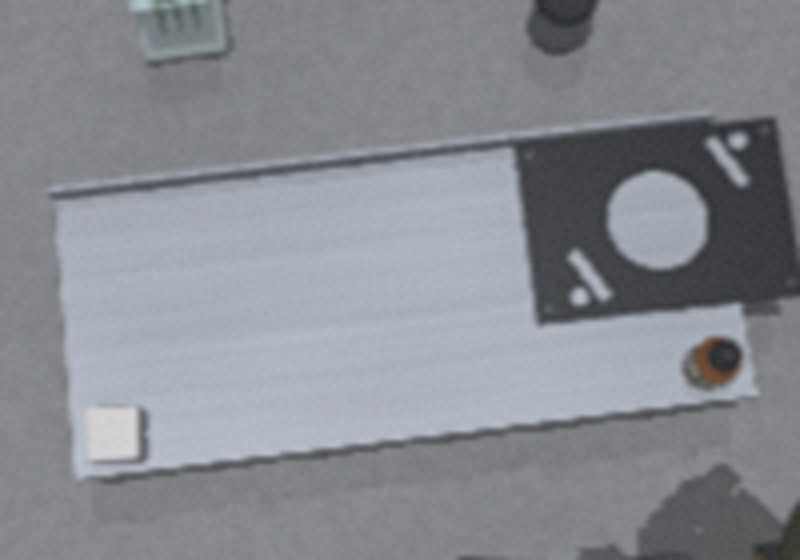

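The top view shows the insert flush and parallel to the lip with its end past the shelf. The measured overhang is about 39 mm, and the bottle and coverslips have not moved. The arm is clear, so I'm handing in.

```bash
python3 -c "
from cell import *
print(finish_job())"
```

```text
the job is handed in; nothing more can be done
None
```

The job is handed in: the insert lies flat against the back lip, overhanging the case-side end of the shelf by about 39 mm by the camera measurement, with no disturbance seen to the other things in view; the hand-in returned no verdict.

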